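# Ease a two-part plaster mould apart with a wedge

### The job

Take the wooden wedge from the tool block and part the notched plaster mould evenly: press it point down part way into the notch at one end of the seam and draw it out, press it almost home at the other end, then go back and do the same at the first end, so that both ends finish about 15 mm open. Never let one end get more than about 10 mm further open than the other, and let nothing but the wedge bear on the mould. Let go at last with the wedge left standing in the notch.

Things in the scene. Friction and masses are not known exactly. Their poses are not given: they have to be found in the camera images.
- wedge: Dark wooden wedge, point down in the tool block (top 85 mm above table) with a paddle and a reamer up to 60 mm above the block, 60 mm apart along its y: grip along its x. Origin: centre of collar's underside, z up. Above it: collar 42 (x) x 34 x 8 mm, handle 28 x 28 mm up to 75 mm. Below: blade 70 mm long, 18 mm wide (y), thickness (x) tapering from 28 mm to 4 mm at the tip. 0.15 kg.
- mould: Fixed half of the notched plaster mould, 104 (x) x 160 (y) x 100 mm in all, sliding up to 15 mm along x under 2 N (centres itself on the wedge). Origin: mid-seam, level with its top, 115 mm above table; y along seam, x across, to the loose half. V notches at y = +60 and -60 mm: 40 mm long, 28 mm wide at the top, narrowing to the 2 mm slit 24 mm down. The strapped block is another.
- lip_left (a point): Point on the loose half, top level, at the notch at y = +60 mm; its x in the mould's frame is this end's opening: 0 shut, 20 mm at most. The wedge goes in with its x along the mould's x; collar 30 mm above the top opens 7.5 mm, 8 mm above 15 mm, on the top 18 mm. Each end opens alone, takes 8 to 20 N down and stays as left.
- lip_right (a point): The same point at the notch at the other end, y = -60 mm: its x in the mould's frame is how far that end is open (0 shut, 20 mm at most). Both points shift with the mould, so read again after each press.
Not all that is in view belongs to the job. What is shaped like the wedge but turquoise is not meant.

How it is judged:
By the outcome, as a careful person would: the job done as asked, in the order asked, and still so for the second after the job is handed in, with the robot touching nothing.
It also fails if it takes over 51 s, if anything falls off the work surface, if the arm or the gripper's body presses on something with over 40 N, if the wrist force passes 120 N, or if a joint passes its speed limit or range.

### The arm

A 6-joint arm with a two-finger parallel gripper is mounted at the origin on the work surface. World frame = base frame: x ahead of the robot, y to its left, z up, the work surface at z = 0. Lengths are in m, angles in rad, forces in N, time in s.
With the tool pointing down it reaches from about 0.375 to 0.925 m from the base axis. Payload 5.7 kg.
Tool frame: the origin (TCP) lies midway between the tips of the shut fingers; the grasp point (between the pads) lies 19 mm behind it (robot.hold_point_z is the distance from the TCP to the grasp point, in m); z points along the fingers, y is the direction in which the jaws open and shut (so a half turn about z gives the same grasp; the last joint's range is limited). The gripper opens to 88 mm and grips with 3 to 60 N. Pads are 20 mm wide; open, the fingers measure 115 mm over their backs; the gripper's body (75 mm by 178 mm) begins 61 mm behind the grasp point.
Start: joints at [1.137, 0.359, 1.51, -0, 1.272, -0.115], TCP at [0.188, 0.57, 0.186] pointing down, gripper open.
Joint ranges: [-2.97, 2.97], [-1.01, 2.36], [0.21, 2.38], [-0.96, 4.11], [0.2, 2.71], [-2.98, 2.98]. Speed limits (rad/s): [2.39, 2.39, 3.14, 3.14, 3.14, 3.14].

### API

Orientations are given as a unit quaternion [w, x, y, z].
In Python, from bench import robot gives the robot as it stands. The module is installed in compiled form; this text tells all that it offers.
- The arm moves only by the tool servo_tool, never from a script. Its arguments are lists of equal length, an entry for each row: "travel": the shift along the tool's x, y, z in m, a list of three; "turn": the turn about the tool's z in degrees. A call has 1 to 20 rows; each row is the pose to reach, as a shift and turn from the pose commanded when the call began, along the tool's axes at that moment; what a row does not reach only later rows make up. A row lasts 1/8 s, in which the tool goes at most 62.5 mm and 10.7 degrees, less where a joint would pass 70% of its speed; a pose out of reach is approached as far as the arm can. A call with a gripper value outside its range is refused whole. "claw" is the gripper command: -1 is shut, 1 is fully open, values between are in proportion, set as the call begins (left out, the last holds). The fingers move at their own pace and stop on an object; the grip force is fixed at half the most. Time passes only in rows, so rows that repeat a pose let the fingers close. It gives the time, the measured TCP pose, the force and the opening at its end, in the units of the state.
- robot.state(): the state, without advancing time (a new reading comes with each control period).
- robot.snapshot(name): name is "scene" or "top"; returns (picture, depth): 480x640x3 uint8, red, green, blue; 480x640 float32, m along the optical axis (not along the pixel's ray), 0 where there is no reading.
- robot.get_calibration(name): a dict with "fx", "fy", "cx", "cy" (pixels), "distortion" ([k1, k2, p1, p2, k3] as OpenCV has them; the pictures are not rectified), "xyz" and "rotation" of the camera in the world. Camera axes: x right, y up, looking along -z (the intrinsics and any distortion apply to the point x, -y, -z); pixel columns grow to the right and rows downward; lengths in m; the calibration is good to about 2 mm. A picture is of the moment at which its call begins. get_calibration takes no time and is no camera call.
- robot.job_done(): hands the job in, once; it reports no verdict.
Trained networks look in the newest picture that a camera, given by its name, has taken for a name from the list of things; names that differ only in an ending like _2 or _b are one class to them, and where a whole thing is asked for, a point or a joint stands for the part that bears it (a point fixed in the world has none). Each returns a list of dicts, best first, with "score" (0 to 1); they miss things now and then, are a little off and sometimes report something else, mostly with a low value. They report only what shows in the picture. A call takes as long as a camera call. They do not tell look-alikes from the thing itself.
- robot.recognise(camera, label): "pixel" ([column, row] in pixels, amid what is visible of it).
The state is a dict: "time_s": time; "joint_positions": joint angles; "qd": joint speeds; "joint_efforts": joint torques, N m; "ee_pos": TCP position; "tcp_rot": TCP orientation; "ft_force": force on the tool from outside, world axes, zero at the start; "wrist_torque": the same for the moment, N m; "width": opening from 0.0 (shut) to 1.0 (fully open).
Only numpy, scipy, OpenCV 4.12 (cv2) and the standard library are available. Lean on these libraries where they do the work, as an engineer would, in place of code of your own. Each camera call takes 0.05 s, during which the arm holds its last target.

## Working session

There is one attempt and no reset: what is moved stays moved. The work goes in short steps, Python scripts to look and compute and a tool call to move; the robot and the scene stay as the last step left them, time stands still between calls to the robot, and variables do not carry over. Pictures are saved under pics/ and viewed, and the job is handed in when it is done.

Besides the shell and the picture viewer there is one more tool, called after "Call:" by a JSON object that holds its "name" and its "arguments", one argument or row to a line. servo_tool: Moves the arm, as the interface text tells. Its arguments: {"type":"object","properties":{"travel":{"type":"array"},"turn":{"type":"array"},"claw":{"type":"number"}},"required":["travel","turn"]}

```bash
mkdir -p pics; cat > h.py <<'E'
import numpy as np, cv2
from bench import robot
def cal(n):
    c=robot.get_calibration(n); R=np.array(c["rotation"],float)
    if R.shape!=(3,3):
        from scipy.spatial.transform import Rotation as Q
        q=R.ravel(); R=Q.from_quat([q[1],q[2],q[3],q[0]]).as_matrix()
    K=np.array([[c["fx"],0,c["cx"]],[0,c["fy"],c["cy"]],[0,0,1.]])
    return K,np.array(c["distortion"],float),R,np.array(c["xyz"],float)
def ray(n,px):
    K,D,R,t=cal(n); u=cv2.undistortPoints(np.array(px,float).reshape(-1,1,2),K,D).reshape(-1,2)
    d=np.c_[u[:,0],-u[:,1],-np.ones(len(u))]@R.T
    return t,d
def onplane(n,px,z):
    t,d=ray(n,px); return t+d*((z-t[2])/d[:,2])[:,None]
def cloud(n,depth):
    v,u=np.mgrid[0:480,0:640]; t,d=ray(n,np.c_[u.ravel(),v.ravel()])
    P=(t+d*depth.reshape(-1,1)).reshape(480,640,3); P[depth==0]=np.nan; return P
def proj(n,P):
    K,D,R,t=cal(n); q=(np.atleast_2d(P)-t)@R; q=q*[1,-1,-1]
    return cv2.projectPoints(q.reshape(-1,1,3),np.zeros(3),np.zeros(3),K,D)[0].reshape(-1,2)
def snap(n,tag):
    im,de=robot.snapshot(n); cv2.imwrite(f"pics/{tag}.png",im[:,:,::-1]); np.save(f"pics/{tag}.npy",de); return im,de
E
python3 - <<'E'
from h import *
print(robot.state()); print(robot.hold_point_z)
for n in ("scene","top"):
    snap(n,n+"0"); print(n,cal(n))
    for l in ("wedge","mould","lip_left","lip_right"): print(l,robot.recognise(n,l))
E
```

```text
{'time_s': 0.0, 'joint_positions': array([ 1.13688998e+00,  3.59468200e-01,  1.51141955e+00,  5.41408429e-06,
        1.27250536e+00, -1.15079230e-01]), 'qd': array([-0.00088112, -0.00060676,  0.00228997, -0.00199275, -0.00032062,
        0.00052186]), 'joint_efforts': array([ 3.69036643e-03, -5.15384245e+01, -2.70720953e+01,  6.75119273e-02,
        3.47206718e-02, -1.38552191e-04]), 'ee_pos': array([0.18774641, 0.56907648, 0.18483648]), 'tcp_rot': array([-2.46505183e-04,  1.58739950e-01,  9.87320018e-01, -8.65826841e-04]), 'ft_force': array([-0.27254363, -0.16568395,  1.20636178]), 'wrist_torque': array([ 0.01229145, -0.04918141, -0.00476736]), 'width': 0.9992374114357905}
0.0187
scene (array([[562.6290539 ,   0.        , 314.23390363],
       [  0.        , 562.6290539 , 234.09087691],
       [  0.        ,   0.        ,   1.        ]]), array([-0.12115398,  0.        ,  0.        ,  0.        ,  0.        ]), array([[-0.32726019, -0.54493477,  0.77197595],
       [ 0.94493013, -0.18630885,  0.26906518],
       [-0.00279702,  0.81751765,  0.57589675]]), array([1.37162692, 0.166450
[... 276 characters left out ...]
6.1, 316.2], 'score': 0.78}]
top (array([[530.15797981,   0.        , 321.0840478 ],
       [  0.        , 530.15797981, 244.27311112],
       [  0.        ,   0.        ,   1.        ]]), array([-0.03133489,  0.        ,  0.        ,  0.        ,  0.        ]), array([[ 0.10177642,  0.97384098, -0.20316327],
       [-0.99480671,  0.09985287, -0.01972327],
       [ 0.00107911,  0.20411555,  0.97894621]]), array([ 0.20149218, -0.15911557,  1.24693543]))
wedge [{'pixel': [487.4, 283.7], 'score': 0.78}, {'pixel': [404.8, 191.7], 'score': 0.68}]
mould [{'pixel': [201.0, 202.5], 'score': 0.82}]
lip_left [{'pixel': [204.2, 186.2], 'score': 0.91}]
lip_right [{'pixel': [200.4, 185.6], 'score': 0.8}]
```

View pics/scene0.png

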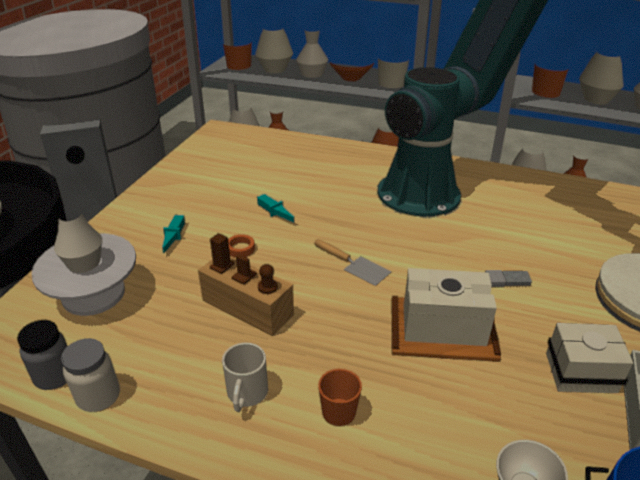

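View pics/top0.png

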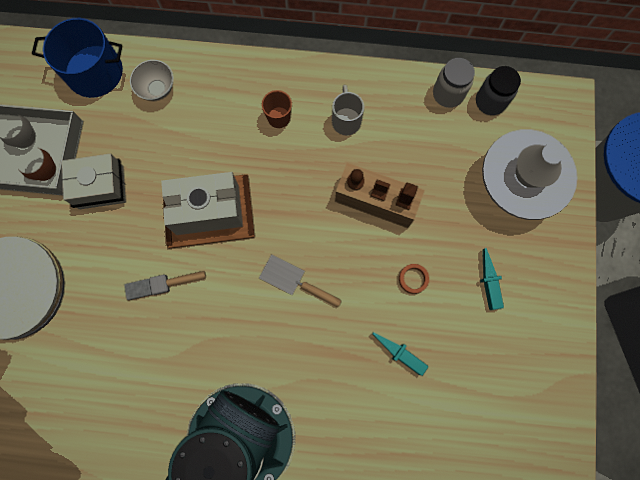

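```bash
python3 - <<'E'
import cv2,numpy as np
a=cv2.imread("pics/scene0.png");b=cv2.imread("pics/top0.png")
c1=cv2.resize(a[220:335,185:305],(480,460),interpolation=cv2.INTER_CUBIC)
cv2.imwrite("pics/c1.png",c1)
c=cv2.resize(b[155:235,325:430],(630,480),interpolation=cv2.INTER_CUBIC);cv2.imwrite("pics/c2.png",c)
c=cv2.resize(b[160:255,150:265],(690,570),interpolation=cv2.INTER_CUBIC);cv2.imwrite("pics/c3.png",c)
c=cv2.resize(a[255:365,380:510],(780,590),interpolation=cv2.INTER_CUBIC);cv2.imwrite("pics/c4.png",c)
E
```

```text
(no output)
```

View pics/c1.png

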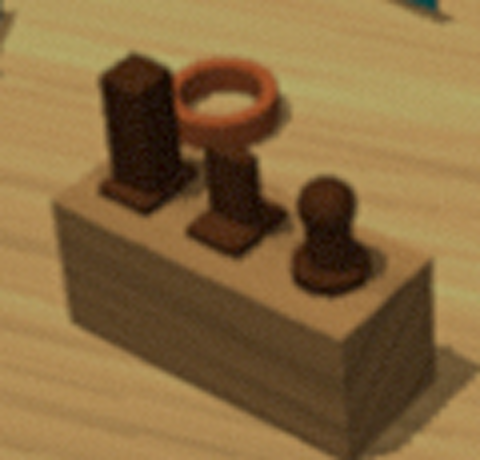

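View pics/c2.png

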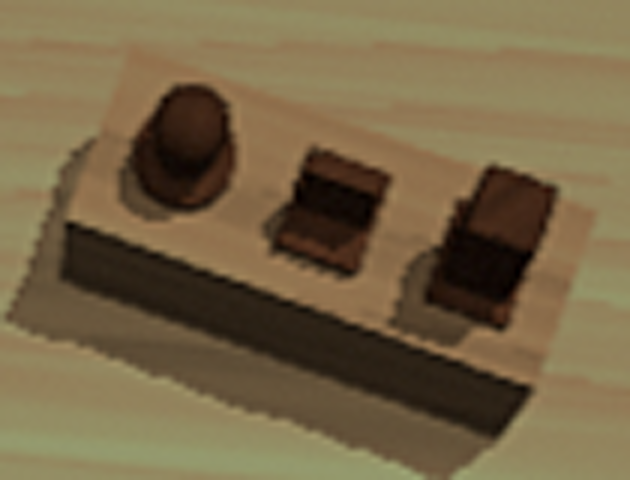

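View pics/c3.png

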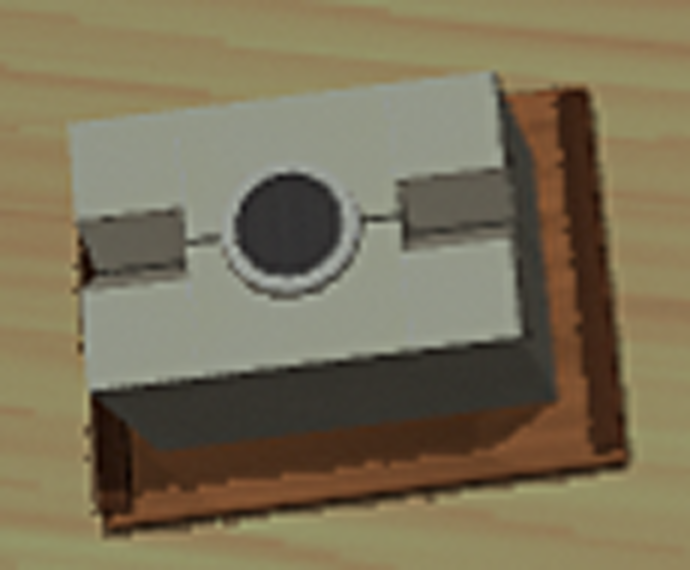

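View pics/c4.png

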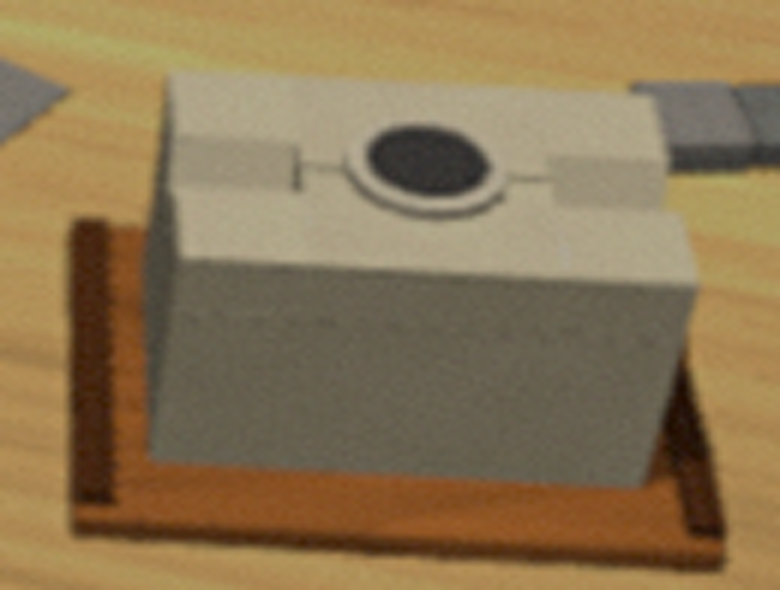

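```bash
python3 - <<'E'
from h import *
for n in("top","scene"):
    de=np.load(f"pics/{n}0.npy"); P=cloud(n,de)
    print(n,"depth ok",(de>0).mean())
    boxes={"top":((325,155,430,235),(155,165,262,255)),"scene":((190,225,300,335),(385,260,505,360))}[n]
    for (x0,y0,x1,y1),zr in zip(boxes,[[(.152,.168),(.081,.089)],[(.108,.122)]]):
        Q=P[y0:y1,x0:x1].reshape(-1,3); 
        h,e=np.histogram(Q[:,2],bins=np.arange(0,.18,.005)); print([(round(float(a),3),int(c)) for a,c in zip(e,h) if c>8])
        for lo,hi in zr:
            S=Q[(Q[:,2]>lo)&(Q[:,2]<hi)]
            r=cv2.minAreaRect((S[:,:2]*1000).astype(np.float32)); print(lo,hi,len(S),"zmed",np.median(S[:,2]),r, np.round(cv2.boxPoints(r),1).tolist(),S.mean(0))
E
```

```text
top depth ok 0.9959309895833334
[(0.0, 1777), (0.005, 92), (0.01, 41), (0.015, 52), (0.02, 38), (0.025, 55), (0.03, 42), (0.035, 49), (0.04, 45), (0.045, 49), (0.05, 48), (0.055, 53), (0.06, 56), (0.065, 42), (0.07, 54), (0.075, 103), (0.08, 1084), (0.085, 660), (0.09, 237), (0.095, 40), (0.1, 30), (0.105, 22), (0.11, 21), (0.115, 21), (0.12, 22), (0.125, 39), (0.13, 86), (0.135, 93), (0.14, 31), (0.145, 13), (0.15, 18), (0.155, 120), (0.16, 31)]
0.152 0.168 165 zmed 0.1586955660974152 ((566.0235595703125, -313.39678955078125), (28.083986282348633, 28.19048500061035), 76.51427459716797) [[549.0, -323.79998779296875], [576.5, -330.29998779296875], [583.0, -303.0], [555.5999755859375, -296.5]] [ 0.56550671 -0.31350883  0.15839923]
0.081 0.089 1588 zmed 0.08434789731005654 ((581.707763671875, -256.48699951171875), (187.90155029296875, 77.42887878417969), 75.17352294921875) [[520.2000122070312, -337.3999938964844], [595.0999755859375, -357.20001220703125], [643.2000122070312, -175.60000610351562], [568.2999877929688, -155.8000030517578]] [ 0.57918665 -0.2525517   0.08446727]
[(0.0, 1413)
[... 1711 characters left out ...]
17578]] [ 0.60026631 -0.24670894  0.08581203]
[(0.0, 1857), (0.005, 266), (0.01, 1250), (0.015, 865), (0.02, 504), (0.025, 155), (0.03, 172), (0.035, 168), (0.04, 167), (0.045, 162), (0.05, 159), (0.055, 189), (0.06, 166), (0.065, 170), (0.07, 173), (0.075, 175), (0.08, 189), (0.085, 171), (0.09, 190), (0.095, 221), (0.1, 298), (0.105, 304), (0.11, 1575), (0.115, 1005), (0.12, 245)]
0.108 0.122 2894 zmed 0.11459374413241064 ((516.4501953125, 143.70962524414062), (111.38874816894531, 161.32479858398438), 13.592825889587402) [[443.3999938964844, 209.0], [481.29998779296875, 52.20000076293945], [589.5, 78.4000015258789], [551.5999755859375, 235.1999969482422]] [0.52251942 0.14387982 0.1148196 ]
```

```bash
python3 - <<'E'
from h import *
def rep(n,px,z):
    Q=onplane(n,px,z)[:,:2]*1000; print(n,np.round(Q,1).tolist(),"c",np.round(Q.mean(0),1))
    for i in range(4):
        d=Q[(i+1)%4]-Q[i]; print("   len %.1f ang %.2f"%(np.hypot(*d),np.degrees(np.arctan2(d[1],d[0]))))
rep("top",np.array([[70,125],[495,72],[522,338],[92,390]])/6+[150,160],.115)
rep("scene",np.array([[168,72],[657,97],[697,285],[178,260]])/[6,590/110]+[380,255],.115)
rep("top",np.array([[490,165],[557,187],[525,252],[468,230]])/6+[325,155],.16)
rep("scene",np.array([[135,52],[178,73],[150,95],[102,73]])/4+[185,220],.16)
rep("top",np.array([[133,45],[597,210],[533,390],[65,225]])/6+[325,155],.085)
# overlay model
def box(c,yaw,lx,ly,z):
    c=np.array(c);y=np.radians(yaw);X=np.array([np.cos(y),np.sin(y)]);Y=np.array([-X[1],X[0]])
    return np.array([[*(c+a*lx/2*X+b*ly/2*Y),z] for a,b in((1,1),(1,-1),(-1,-1),(-1,1))])
for n in("top","scene"):
    im=cv2.imread(f"pics/{n}0.png"); im=cv2.resize(im,None,fx=6,fy=6,interpolation=cv2.INTER_CUBIC)
    for B in (box((.515,.1453),13.4,.104,.160,.115),box((.515,.1453),13.4,0.0,.160,.115),box((.568,-.315),-14.8,.028,.028,.16),box((.568,-.315),-14.8,.042,.034,.093)):
        cv2.polylines(im,[np.round((proj(n,B)+.5)*6-.5).astype(int)],True,(0,0,255),1)
    a,b={"top":((155,165),(325,155)),"scene":((395,260),(190,225))}[n]
    o=np.vstack([im[y*6:y*6+80*6-190,x*6:x*6+110*6] for x,y in(a,b)]) if 0 else np.hstack([cv2.resize(im[y*6:(y+70)*6,x*6:(x+105)*6],(630,420)) for x,y in(a,b)])
    cv2.imwrite(f"pics/ov_{n}_a.png",o[:,:630]);cv2.imwrite(f"pics/ov_{n}_b.png",o[:,630:])
E
```

```text
top [[544.6, 234.3], [581.2, 78.7], [480.1, 54.7], [444.6, 209.4]] c [512.6 144.3]
   len 159.9 ang -76.76
   len 103.8 ang -166.66
   len 158.8 ang 102.95
   len 103.1 ang 13.96
scene [[487.2, 55.5], [449.9, 212.9], [550.6, 233.7], [588.3, 79.1]] c [519.  145.3]
   len 161.8 ang 103.32
   len 102.8 ang 11.72
   len 159.2 ang -76.30
   len 103.8 ang -166.86
top [[580.8, -306.4], [575.0, -330.9], [549.7, -321.0], [555.7, -300.3]] c [ 565.3 -314.6]
   len 25.1 ang -103.23
   len 27.2 ang 158.83
   len 21.7 ang 73.76
   len 25.8 ang -13.83
scene [[554.9, -323.5], [564.4, -294.6], [585.8, -299.5], [576.8, -330.9]] c [ 570.5 -312.1]
   len 30.4 ang 71.89
   len 22.0 ang -12.84
   len 32.7 ang -105.96
   len 23.1 ang 161.39
top [[641.2, -176.1], [593.2, -358.5], [519.9, -338.8], [566.4, -156.9]] c [ 580.2 -257.6]
   len 188.6 ang -104.74
   len 75.9 ang 164.94
   len 187.7 ang 75.66
   len 77.2 ang -14.36
```

View pics/ov_top_a.png

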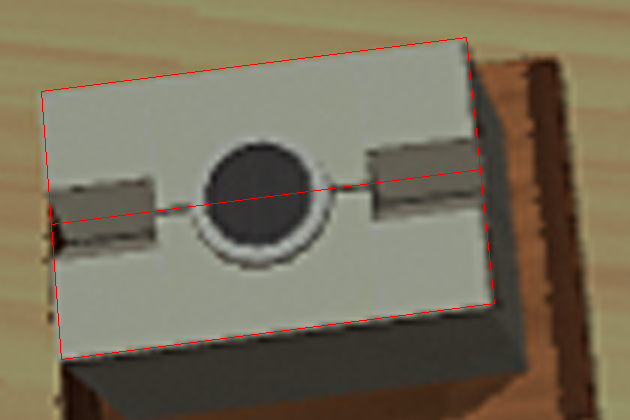

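View pics/ov_scene_a.png

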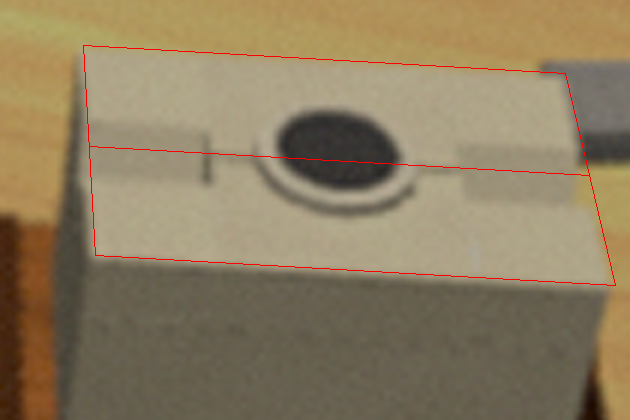

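View pics/ov_top_b.png

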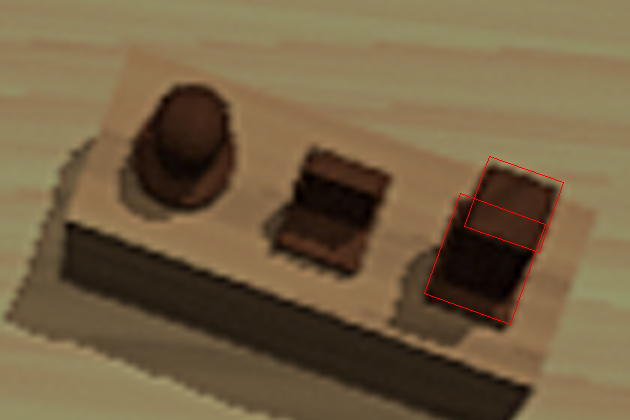

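View pics/ov_scene_b.png

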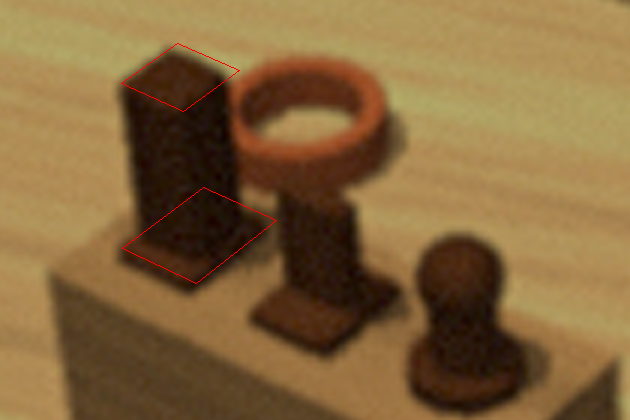

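```bash
cat >> h.py <<'E'
from scipy.spatial.transform import Rotation as Q_
def rel(target,yaw_y=None):
    s=robot.state(); q=s["tcp_rot"]; R=Q_.from_quat([q[1],q[2],q[3],q[0]]).as_matrix()
    p=s["ee_pos"]; print("t",s["time_s"],"p",np.round(p,4),"F",np.round(s["ft_force"],1),"w",s["width"]," q6",round(s["joint_positions"][5],3))
    y=np.degrees(np.arctan2(R[1,1],R[0,1])); print("yaw_y %.2f  zaxis %s"%(y,np.round(R[:,2],4)))
    if target is not None: print("travel mm",np.round(R.T@(np.array(target)-p)*1000,1))
    if yaw_y is not None: print("turn",round(-((yaw_y-y+180)%360-180),2))
E
python3 -c "
from h import *
rel([.568,-.315,.26],-14.8)"
```

```text
t 0.5 p [0.188  0.5697 0.1856] F [ 0.3 -0.  -0.3] w 0.9995013377272467  q6 -0.115
yaw_y 71.73  zaxis [-1.e-04 -2.e-04 -1.e+00]
travel mm [-638.1 -721.   -74.3]
turn 86.53
```

Call:
{"name": "servo_tool", "arguments": {
  "travel": [
    [-0.02,-0.02,-0.03],
    [-0.06,-0.06,-0.06],
    [-0.638,-0.721,-0.074],
    [-0.638,-0.721,-0.074],
    [-0.638,-0.721,-0.074],
    [-0.638,-0.721,-0.074],
    [-0.638,-0.721,-0.074],
    [-0.638,-0.721,-0.074],
    [-0.638,-0.721,-0.074],
    [-0.638,-0.721,-0.074],
    [-0.638,-0.721,-0.074],
    [-0.638,-0.721,-0.074],
    [-0.638,-0.721,-0.074],
    [-0.638,-0.721,-0.074],
    [-0.638,-0.721,-0.074],
    [-0.638,-0.721,-0.074],
    [-0.638,-0.721,-0.074],
    [-0.638,-0.721,-0.074],
    [-0.638,-0.721,-0.074]
  ],
  "turn": [2,10,86.5,86.5,86.5,86.5,86.5,86.5,86.5,86.5,86.5,86.5,86.5,86.5,86.5,86.5,86.5,86.5,86.5],
  "claw": 0.4
}}

```text
time_s: 2.88
ee_pos: [0.5674, -0.3132, 0.2599]
tcp_rot: [-0.0, 0.792, 0.611, 0.0]
ft_force: [-0.2, -0.1, 0.6]
width: 0.7
```

```bash
python3 - <<'E'
from h import *
rel([.568,-.315,.112],-14.8)
for n in("scene",):
    im,de=snap(n,n+"1"); cv2.imwrite(f"pics/{n}1c.png",cv2.resize(im[130:290,150:320,::-1],None,fx=3.5,fy=3.5,interpolation=cv2.INTER_CUBIC))
E
```

```text
t 2.875 p [ 0.5674 -0.3132  0.2599] F [-0.2 -0.1  0.6] w 0.7003107329247915  q6 -0.354
yaw_y -14.70  zaxis [-4.e-04  6.e-04 -1.e+00]
travel mm [ -1.6   1.1 147.9]
turn 0.1
```

View pics/scene1c.png

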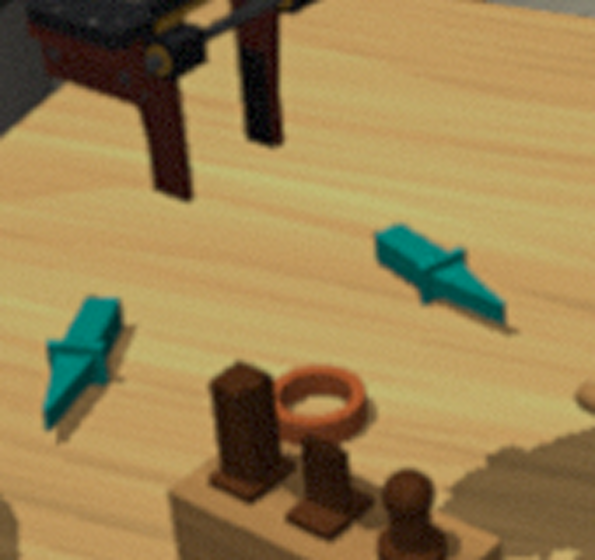

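Call:
{"name": "servo_tool", "arguments": {
  "travel": [
    [0,0,0.04],
    [0,0,0.085],
    [0,0,0.125],
    [0,0,0.149],
    [0,0,0.149],
    [0,0,0.149]
  ],
  "turn": [0,0,0,0,0,0]
}}

```text
time_s: 3.68
ee_pos: [0.5687, -0.3147, 0.1122]
tcp_rot: [0.001, 0.792, 0.611, 0.0]
ft_force: [-0.0, -0.6, -0.2]
width: 0.698
```

```bash
python3 - <<'E'
from h import *
rel([.568,-.315,.111],-14.8)
im,de=snap("scene","scene2"); cv2.imwrite("pics/scene2c.png",cv2.resize(im[180:340,150:320,::-1],None,fx=3.5,fy=3.5,interpolation=cv2.INTER_CUBIC))
print(proj("scene",robot.state()["ee_pos"]))
E
```

```text
t 3.675 p [ 0.5687 -0.3147  0.1122] F [-0.  -0.6 -0.2] w 0.697725361435145  q6 -0.355
yaw_y -14.72  zaxis [ 0.0015 -0.0012 -1.    ]
travel mm [-0.4 -0.6  1.2]
turn 0.08
[[221.62189747 256.36555887]]
```

View pics/scene2c.png

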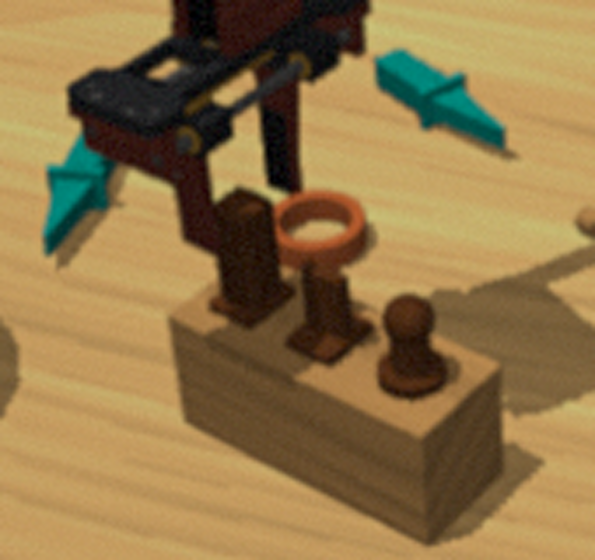

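```bash
python3 - <<'E'
from h import *
s=robot.state();p=s["ee_pos"];q=s["tcp_rot"];R=Q_.from_quat([q[1],q[2],q[3],q[0]]).as_matrix()
for w in(.031,-.031,0):
    print(w,proj("scene",p+R[:,1]*w),((proj("scene",p+R[:,1]*w)-[150,180])*3.5))
P=cloud("scene",np.load("pics/scene2.npy"))
for c,r in((205,245),(195,230),(285,185),(275,150),(245,205),(250,280)):
    print((c,r),P[int(180+r/3.5),int(150+c/3.5)])
E
```

```text
0.031 [[211.44246921 264.0852302 ]] [[215.04864223 294.2983057 ]]
-0.031 [[231.46405271 248.90755293]] [[285.12418448 241.17643527]]
0 [[221.62189747 256.36555887]] [[250.67664113 267.27945605]]
(205, 245) [ 0.61072056 -0.31894722  0.15745674]
(195, 230) [ 0.60783156 -0.3260297   0.1658934 ]
(285, 185) [ 0.54266672 -0.30195438  0.15924356]
(275, 150) [ 0.54069099 -0.30750811  0.18132207]
(245, 205) [ 0.57126992 -0.312271    0.16117976]
(250, 280) [ 0.58416927 -0.30851371  0.11590705]
```

```bash
python3 - <<'E'
from h import *
P=cloud("scene",np.load("pics/scene1.npy"))
for c,r in((180,190),(170,175),(268,135),(262,115)):
    print((c,r),P[int(130+r/3.5),int(150+c/3.5)])
im,de=snap("scene","scene3"); cv2.imwrite("pics/scene3c.png",cv2.resize(im[180:340,150:320,::-1],None,fx=3.5,fy=3.5,interpolation=cv2.INTER_CUBIC))
im,de=snap("top","top3"); cv2.imwrite("pics/top3c.png",cv2.resize(im[140:260,320:450,::-1],None,fx=4.5,fy=4.5,interpolation=cv2.INTER_CUBIC))
print(proj("top",robot.state()["ee_pos"]))
E
```

```text
(180, 190) [ 0.60848161 -0.31606292  0.30549565]
(170, 175) [ 0.60707144 -0.32215276  0.31195114]
(268, 135) [ 0.53975604 -0.29992106  0.30559829]
(262, 115) [ 0.54058269 -0.30243735  0.31839244]
[[406.91479153 194.70259448]]
```

View pics/scene3c.png

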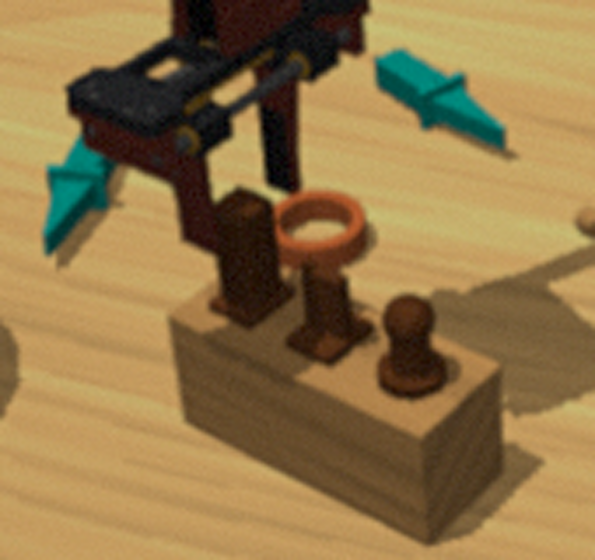

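View pics/top3c.png

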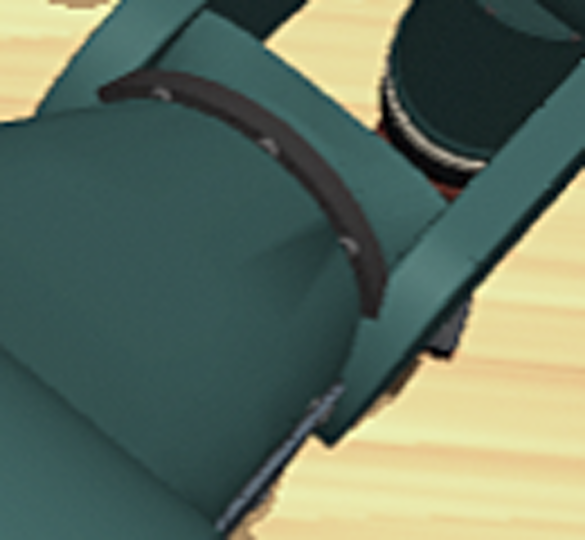

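```bash
python3 - <<'E'
from h import *
a=cv2.imread("pics/scene1.png")[130:215,150:250]; 
cv2.imwrite("pics/z1.png",cv2.resize(a,None,fx=7,fy=7,interpolation=cv2.INTER_NEAREST))
b=cv2.imread("pics/scene3.png")[190:270,170:260]
cv2.imwrite("pics/z2.png",cv2.resize(np.clip(b.astype(float)*1.8,0,255).astype(np.uint8),None,fx=7,fy=7,interpolation=cv2.INTER_NEAREST))
# lowest z of depth in finger region in scene1
P=cloud("scene",np.load("pics/scene1.npy")); S=P[130:215,150:250].reshape(-1,3); S=S[(S[:,2]>.2)]
print(np.nanmin(S[:,2]),np.histogram(S[:,2],bins=np.arange(.2,.45,.01)))
print(robot.state()["joint_positions"])
E
```

```text
0.29627646512951145 (array([  0,   0,   0,   0,   0,   0,   0,   0,   0,  19, 108, 107, 103,
       106, 120, 125, 100,  67, 249, 319, 253, 293, 166,   0]), array([0.2 , 0.21, 0.22, 0.23, 0.24, 0.25, 0.26, 0.27, 0.28, 0.29, 0.3 ,
       0.31, 0.32, 0.33, 0.34, 0.35, 0.36, 0.37, 0.38, 0.39, 0.4 , 0.41,
       0.42, 0.43, 0.44]))
[-6.12191658e-01  4.95783493e-01  1.47789308e+00 -1.11541449e-04
  1.16500985e+00 -3.54765740e-01]
```

View pics/z1.png

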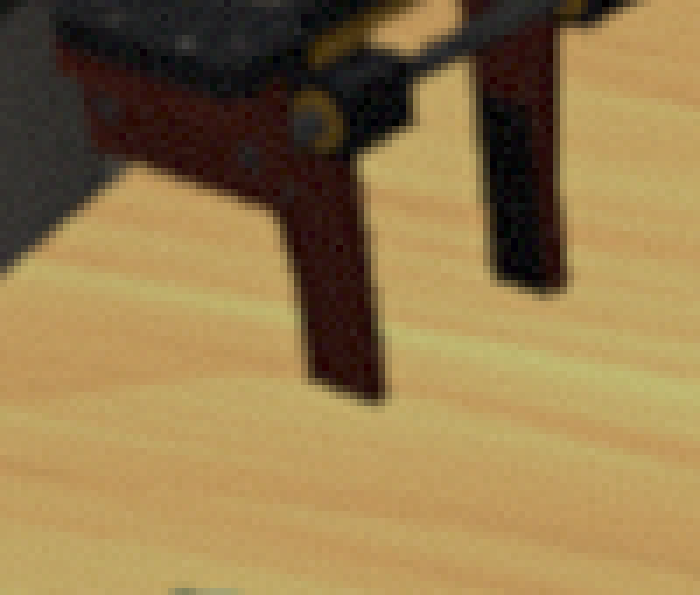

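View pics/z2.png

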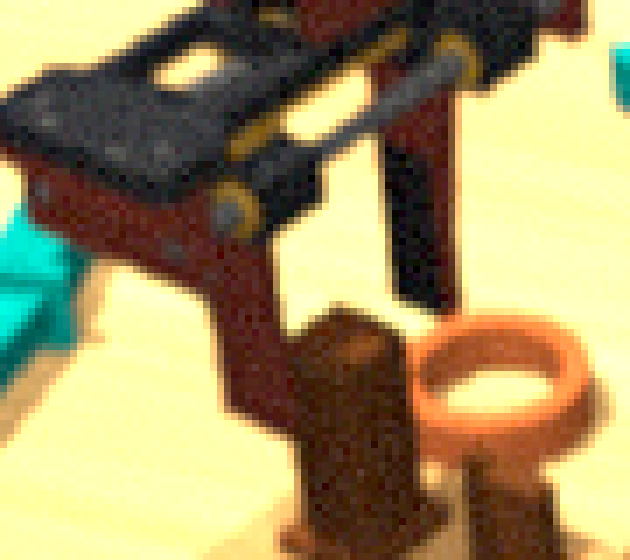

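Call:
{"name": "servo_tool", "arguments": {
  "travel": [
    [0,0,0.01],
    [0,0,0.02],
    [0,0,0.025],
    [0,0,0.025]
  ],
  "turn": [0,0,0,0]
}}

```text
time_s: 4.32
ee_pos: [0.5674, -0.3146, 0.0848]
tcp_rot: [-0.001, 0.792, 0.61, -0.0]
ft_force: [-0.2, 0.5, 0.0]
width: 0.7
```

```bash
python3 - <<'E'
from h import *
rel(None)
im,de=snap("scene","scene4"); cv2.imwrite("pics/scene4c.png",cv2.resize(im[190:280,165:265,::-1],None,fx=7,fy=6,interpolation=cv2.INTER_CUBIC))
P=cloud("scene",de); S=P[180:270,185:240].reshape(-1,3); S=S[(S[:,2]>.09)&(abs(S[:,0]-.61)<.012)]; print(np.nanpercentile(S[:,2],[0,1,2,5,50]))
E
```

```text
t 4.325 p [ 0.5674 -0.3146  0.0848] F [-0.2  0.5  0. ] w 0.699538378811702  q6 -0.355
yaw_y -14.77  zaxis [-1.4e-03  8.0e-04 -1.0e+00]
[0.12336598 0.12649122 0.12854017 0.13240722 0.22579321]
```

View pics/scene4c.png

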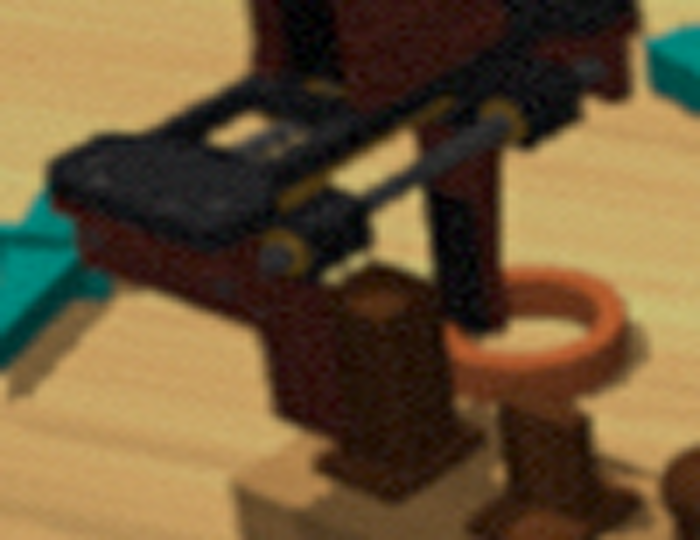

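Call:
{"name": "servo_tool", "arguments": {
  "travel": [
    [0,0,0.002],
    [0,0,0.004],
    [0,0,0.004]
  ],
  "turn": [0,0,0]
}}

```text
time_s: 4.75
ee_pos: [0.5679, -0.3149, 0.0816]
tcp_rot: [-0.0, 0.792, 0.61, -0.0]
ft_force: [0.0, 0.4, -0.4]
width: 0.699
```

Call:
{"name": "servo_tool", "arguments": {
  "travel": [
    [0,0,0.004],
    [0,0,0.008],
    [0,0,0.008]
  ],
  "turn": [0,0,0]
}}

```text
time_s: 5.12
ee_pos: [0.5675, -0.3146, 0.0731]
tcp_rot: [-0.0, 0.792, 0.61, -0.0]
ft_force: [-0.5, 0.4, -0.1]
width: 0.698
```

Call:
{"name": "servo_tool", "arguments": {
  "travel": [
    [0,0,0],
    [0,0,0],
    [0,0,0],
    [0,0,0],
    [0,0,0]
  ],
  "turn": [0,0,0,0,0],
  "claw": -1
}}

```text
time_s: 5.75
ee_pos: [0.568, -0.315, 0.0738]
tcp_rot: [0.0, 0.792, 0.61, -0.0]
ft_force: [0.7, -0.5, 0.8]
width: 0.318
```

```bash
python3 - <<'E'
from h import *
rel(None)
im,de=snap("scene","scene5"); cv2.imwrite("pics/scene5c.png",cv2.resize(im[190:280,165:265,::-1],None,fx=7,fy=6,interpolation=cv2.INTER_CUBIC))
E
```

```text
t 5.75 p [ 0.568  -0.315   0.0738] F [ 0.7 -0.5  0.8] w 0.31796010689887017  q6 -0.355
yaw_y -14.76  zaxis [ 1.e-04 -2.e-04 -1.e+00]
```

View pics/scene5c.png

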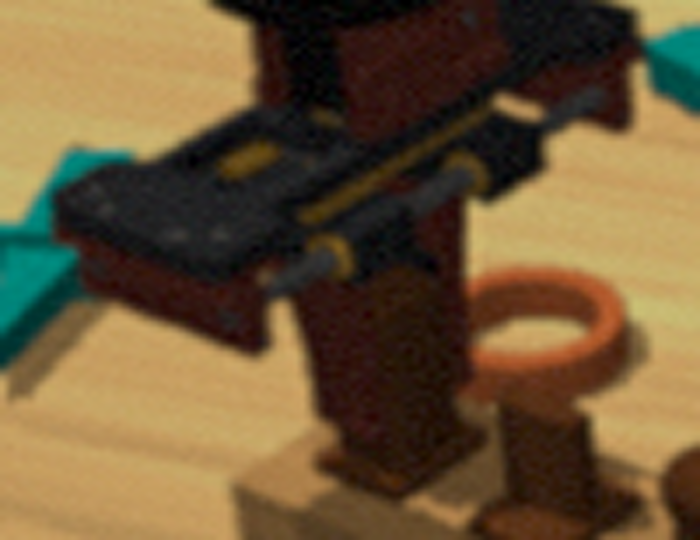

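```bash
python3 - <<'E'
from h import *
c=np.array([.5155,.145]);a=np.radians(13.4);Y=np.array([-np.sin(a),np.cos(a)])
for s in(-1,1): print(s,c+s*.06*Y)
B=c-.06*Y
rel([*B,.205],13.4)
E
```

```text
-1 [0.52940487 0.08663345]
1 [0.50159513 0.20336655]
t 5.8 p [ 0.568  -0.315   0.0738] F [0.8 0.  0.2] w 0.31771752142192616  q6 -0.355
yaw_y -14.76  zaxis [ 1.e-04 -2.e-04 -1.e+00]
travel mm [ 378.5 -139.7 -131.3]
turn -28.16
```

Call:
{"name": "servo_tool", "arguments": {
  "travel": [
    [0,0,-0.03],
    [0,0,-0.08],
    [0,0,-0.135],
    [0.02,-0.008,-0.145],
    [0.378,-0.14,-0.14],
    [0.378,-0.14,-0.131],
    [0.378,-0.14,-0.131],
    [0.378,-0.14,-0.131],
    [0.378,-0.14,-0.131],
    [0.378,-0.14,-0.131],
    [0.378,-0.14,-0.131],
    [0.378,-0.14,-0.131],
    [0.378,-0.14,-0.131]
  ],
  "turn": [0,0,0,0,-8,-16,-24,-28.2,-28.2,-28.2,-28.2,-28.2,-28.2]
}}

```text
time_s: 7.42
ee_pos: [0.5287, 0.0851, 0.2042]
tcp_rot: [-0.0, 0.62, 0.785, -0.0]
ft_force: [1.2, -0.2, -1.2]
width: 0.32
```

```bash
python3 - <<'E'
from h import *
rel([.5294,.0866,.1338],13.4)
im,de=snap("scene","scene6"); cv2.imwrite("pics/scene6c.png",cv2.resize(im[190:340,360:520,::-1],None,fx=5,fy=4,interpolation=cv2.INTER_CUBIC)) if 0 else cv2.imwrite("pics/scene6c.png",cv2.resize(im[190:335,360:520,::-1],None,fx=4,fy=4,interpolation=cv2.INTER_CUBIC))
im,de=snap("top","top6"); cv2.imwrite("pics/top6c.png",cv2.resize(im[150:270,150:280,::-1],None,fx=4.5,fy=4.5,interpolation=cv2.INTER_CUBIC))
E
```

```text
t 7.425 p [0.5287 0.0851 0.2042] F [ 1.2 -0.2 -1.2] w 0.32037570118983294  q6 -0.202
yaw_y 13.37  zaxis [-7.e-04 -6.e-04 -1.e+00]
travel mm [ 1.4  1.1 70.4]
turn -0.03
```

View pics/scene6c.png

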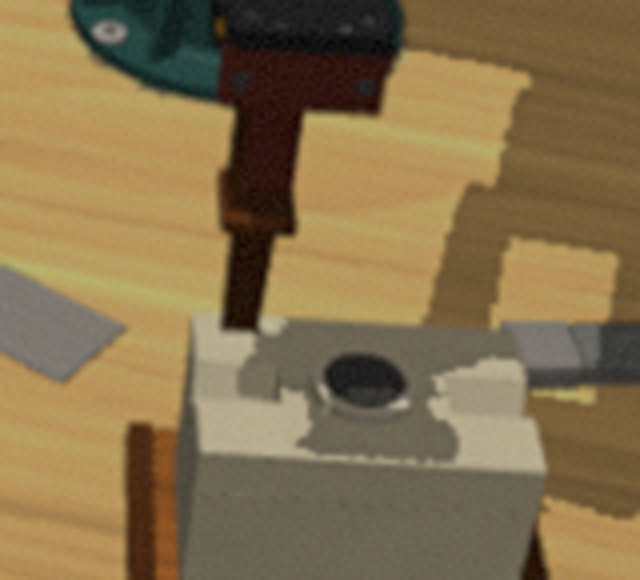

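View pics/top6c.png

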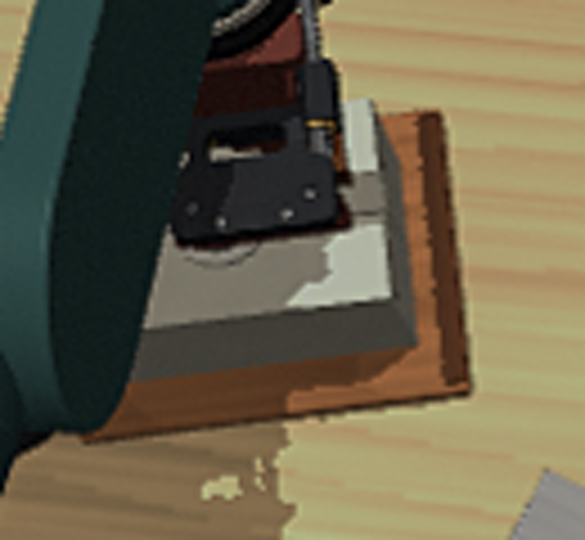

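```bash
python3 - <<'E'
from h import *
p=robot.state()["ee_pos"];a=np.radians(13.37);X=np.array([np.cos(a),np.sin(a),0]);Y=np.array([-X[1],X[0],0])
o=np.array([p[0],p[1],p[2]+.0112])
f=lambda P:np.round((proj("scene",P)-[360,190]+.5)*4,1)
print("tip front edge",f(np.array([o+[0,0,-.07]+X*.002+Y*s*.009 for s in(-1,1)])))
print("collar front bottom",f(np.array([o+X*.021+Y*s*.017 for s in(-1,1)])))
print("collar front top",f(np.array([o+[0,0,.008]+X*.021+Y*s*.017 for s in(-1,1)])))
P=cloud("scene",np.load("pics/scene6.npy"))
for c,r in((250,215),(265,222),(245,290),(240,315),(230,210)): print((c,r),P[int(190+r/4),int(360+c/4)])
S=P[235:255,412:436].reshape(-1,3)
print("expected collar origin",o)
E
```

```text
tip front edge [[224.9 331.3]
 [263.2 333.5]]
collar front bottom [[225.  235.1]
 [301.3 239.4]]
collar front top [[226.8 220.6]
 [303.5 224.9]]
(250, 215) [0.5429753  0.08191989 0.22221119]
(265, 222) [0.5475254  0.08988529 0.22281342]
(245, 290) [0.53527438 0.08395707 0.17389039]
(240, 315) [0.53259038 0.0833646  0.15751838]
(230, 210) [0.54483566 0.07303959 0.22362255]
expected collar origin [0.52904847 0.08487432 0.21570413]
```

Call:
{"name": "servo_tool", "arguments": {
  "travel": [
    [0,0,0.025],
    [0,0,0.045],
    [0,0,0.051],
    [0,0,0.056],
    [0,0,0.06],
    [0,0,0.064],
    [0,0,0.068],
    [0,0,0.07],
    [0,0,0.07]
  ],
  "turn": [0,0,0,0,0,0,0,0,0]
}}

```text
time_s: 8.65
ee_pos: [0.5326, 0.0861, 0.1372]
tcp_rot: [0.003, 0.62, 0.785, 0.002]
ft_force: [1.4, 0.4, 6.5]
width: 0.316
```

```bash
python3 - <<'E'
from h import *
rel([.5294,.0866,.1338],13.4)
im,de=snap("scene","scene7"); cv2.imwrite("pics/scene7c.png",cv2.resize(im[210:320,380:510,::-1],None,fx=5,fy=5,interpolation=cv2.INTER_CUBIC))
E
```

```text
t 8.65 p [0.5326 0.0861 0.1372] F [1.4 0.4 6.5] w 0.31609305242710795  q6 -0.202
yaw_y 13.41  zaxis [ 7.3e-03  1.0e-04 -1.0e+00]
travel mm [ 1.2 -3.   3.4]
turn 0.01
```

View pics/scene7c.png

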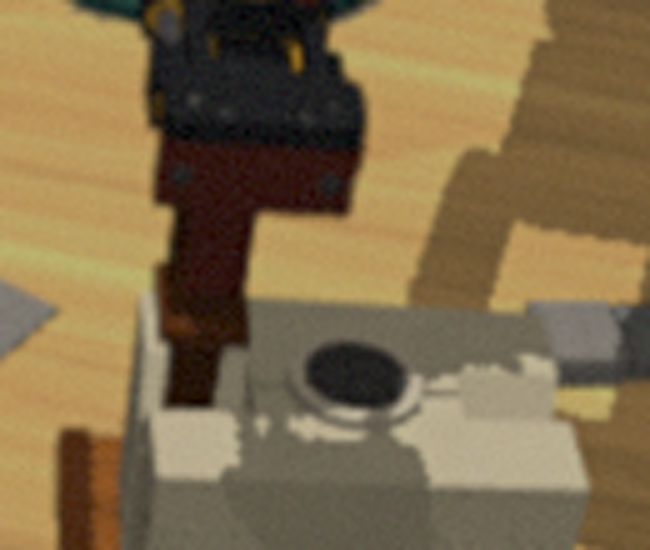

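Call:
{"name": "servo_tool", "arguments": {
  "travel": [
    [0,0,0.002],
    [0,0,0.003],
    [0,0,0.003],
    [0,0,0.003]
  ],
  "turn": [0,0,0,0]
}}

```text
time_s: 9.2
ee_pos: [0.533, 0.0861, 0.1345]
tcp_rot: [0.003, 0.62, 0.785, 0.002]
ft_force: [1.6, 0.1, 9.0]
width: 0.316
```

```bash
python3 - <<'E'
from h import *
rel([.5294,.0866,.1338],13.4)
im,de=snap("scene","scene8"); cv2.imwrite("pics/scene8c.png",cv2.resize(im[210:320,380:510,::-1],None,fx=5,fy=5,interpolation=cv2.INTER_CUBIC))
P=cloud("scene",de)
E
```

```text
t 9.2 p [0.533  0.0861 0.1345] F [1.6 0.1 9. ] w 0.31618191570577053  q6 -0.202
yaw_y 13.41  zaxis [ 0.0079  0.     -1.    ]
travel mm [ 1.3 -3.3  0.7]
turn 0.01
```

View pics/scene8c.png

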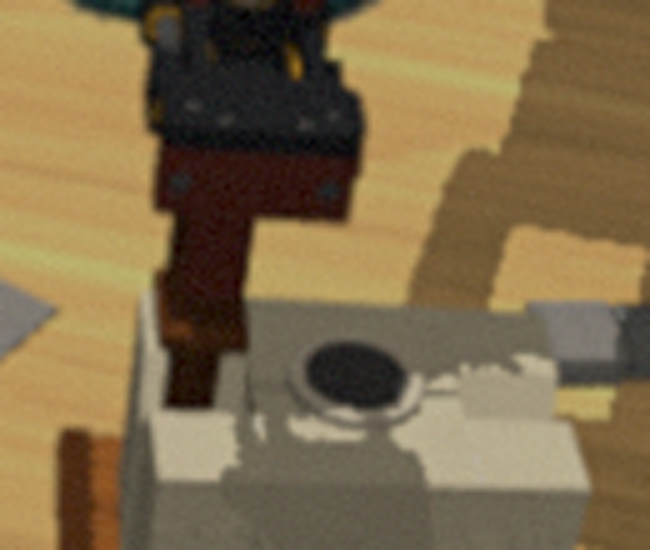

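Call:
{"name": "servo_tool", "arguments": {
  "travel": [
    [0,0,-0.02],
    [0,0,-0.05],
    [0,0,-0.078],
    [0,0,-0.078],
    [0,0,-0.078]
  ],
  "turn": [0,0,0,0,0]
}}

```text
time_s: 9.88
ee_pos: [0.5283, 0.0861, 0.209]
tcp_rot: [-0.0, 0.62, 0.785, -0.0]
ft_force: [-0.2, -0.6, -1.1]
width: 0.316
```

```bash
cat > look.py <<'E'
from h import *
import sys
k=sys.argv[1]
rel(None)
im,de=snap("scene","s"+k); cv2.imwrite(f"pics/s{k}c.png",cv2.resize(im[225:325,385:515,::-1],None,fx=6,fy=6,interpolation=cv2.INTER_CUBIC))
im,de=snap("top","t"+k); cv2.imwrite(f"pics/t{k}c.png",cv2.resize(im[150:250,150:270,::-1],None,fx=6,fy=6,interpolation=cv2.INTER_CUBIC))
p=robot.state()["ee_pos"];a=np.radians(13.4);X=np.array([np.cos(a),np.sin(a),0]);Y=np.array([-X[1],X[0],0])
o=np.array([p[0],p[1],p[2]+.0112])
f=lambda P:np.round((proj("scene",P)-[385,225]+.5)*6,1)
print("tip front edge",f(np.array([o+[0,0,-.07]+X*.002+Y*s*.009 for s in(-1,1)])).tolist())
print("collar front bottom",f(np.array([o+X*.021+Y*s*.017 for s in(-1,1)])).tolist())
E
python3 look.py 9
```

```text
t 9.875 p [0.5283 0.0861 0.209 ] F [-0.2 -0.6 -1.1] w 0.31601211661002765  q6 -0.202
yaw_y 13.42  zaxis [-9.e-04 -1.e-04 -1.e+00]
tip front edge [[193.4, 276.1], [250.9, 279.4]]
collar front bottom [[193.8, 130.9], [308.4, 137.3]]
```

View pics/s9c.png

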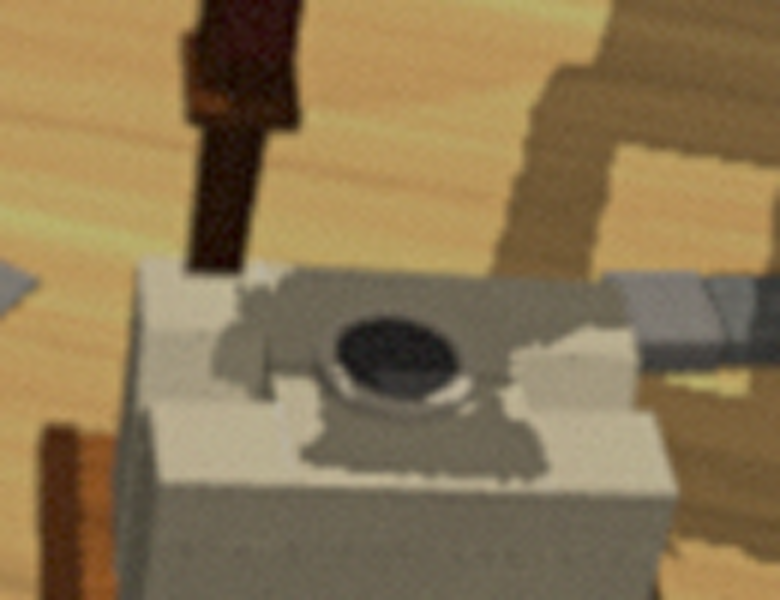

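View pics/t9c.png

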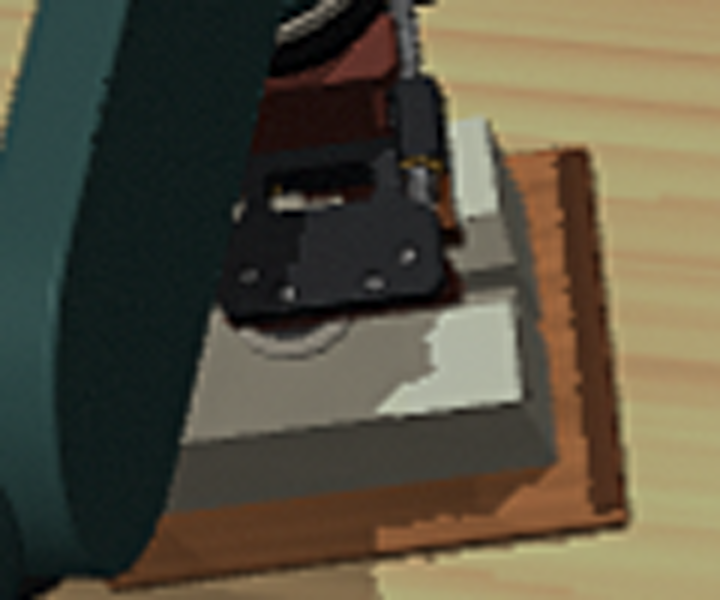

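```bash
python3 - <<'E'
from h import *
rel([.5016,.2034,.209],13.4)
E
```

```text
t 9.975 p [0.5278 0.0862 0.2083] F [-0.2  0.7 -0.8] w 0.3214775499127232  q6 -0.202
yaw_y 13.43  zaxis [-2.5e-03 -2.0e-04 -1.0e+00]
travel mm [120.1   1.7  -0.7]
turn 0.03
```

Call:
{"name": "servo_tool", "arguments": {
  "travel": [
    [0.06,0,0],
    [0.12,0,0],
    [0.12,0,0],
    [0.12,0,0],
    [0.12,0,0.02],
    [0.12,0,0.045],
    [0.12,0,0.057],
    [0.12,0.001,0.062],
    [0.12,0.002,0.067],
    [0.12,0.003,0.072],
    [0.12,0.004,0.077],
    [0.12,0.005,0.082],
    [0.12,0.0055,0.086],
    [0.12,0.006,0.09],
    [0.12,0.006,0.09]
  ],
  "turn": [0,0,0,0,0,0,0,0,0,0,0,0,0,0,0]
}}

```text
time_s: 11.85
ee_pos: [0.5089, 0.2041, 0.1209]
tcp_rot: [0.001, 0.62, 0.785, 0.001]
ft_force: [1.6, -0.2, 4.6]
width: 0.317
```

```bash
python3 look.py 10
```

```text
t 11.85 p [0.5089 0.2041 0.1209] F [ 1.6 -0.2  4.6] w 0.31659463925030173  q6 0.022
yaw_y 13.37  zaxis [ 3.3e-03  7.0e-04 -1.0e+00]
tip front edge [[531.6, 522.6], [586.6, 525.7]]
collar front bottom [[550.7, 396.7], [660.2, 402.7]]
```

View pics/s10c.png

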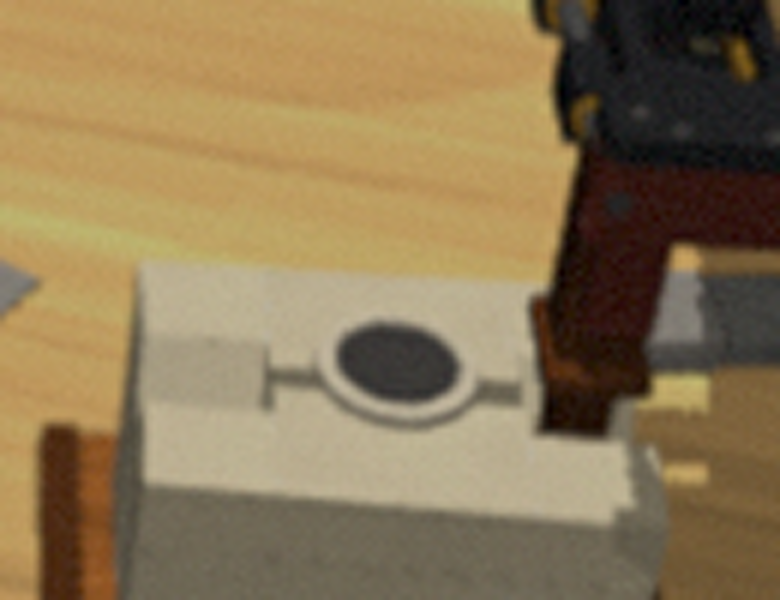

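Call:
{"name": "servo_tool", "arguments": {
  "travel": [
    [0,0.0005,0.004],
    [0,0.001,0.007],
    [0,0.0015,0.0095],
    [0,0.0015,0.0095],
    [0,0.0015,0.0095]
  ],
  "turn": [0,0,0,0,0]
}}

```text
time_s: 12.58
ee_pos: [0.5104, 0.2049, 0.1114]
tcp_rot: [0.001, 0.62, 0.785, 0.001]
ft_force: [1.4, 0.7, 6.2]
width: 0.317
```

```bash
python3 look.py 11
```

```text
t 12.575 p [0.5104 0.2049 0.1114] F [1.4 0.7 6.2] w 0.31687244868970404  q6 0.022
yaw_y 13.40  zaxis [ 3.7e-03  9.0e-04 -1.0e+00]
tip front edge [[528.5, 547.5], [583.3, 550.5]]
collar front bottom [[547.4, 423.4], [656.5, 429.4]]
```

View pics/s11c.png

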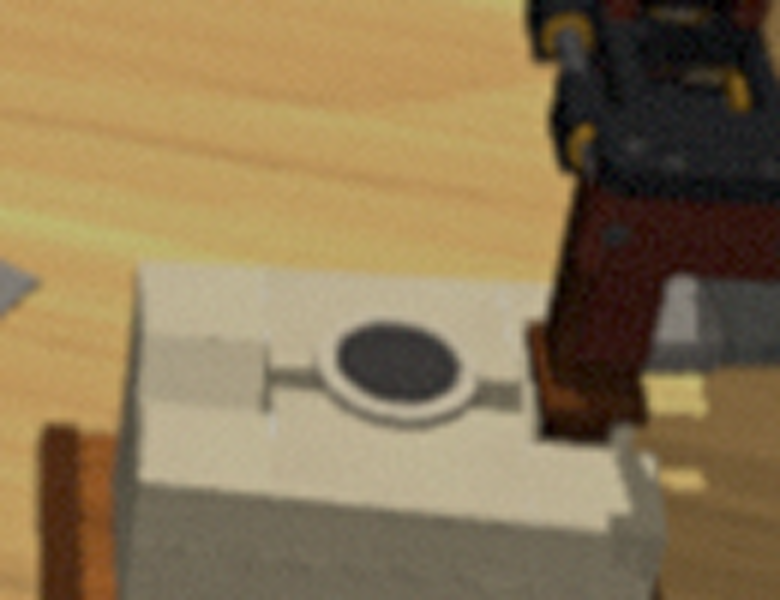

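Call:
{"name": "servo_tool", "arguments": {
  "travel": [
    [0,0,-0.02],
    [0,0,-0.05],
    [0,0,-0.09],
    [0,-0.0,-0.099],
    [0,0,-0.099]
  ],
  "turn": [0,0,0,0,0]
}}

```text
time_s: 13.3
ee_pos: [0.5082, 0.2045, 0.2088]
tcp_rot: [0.0, 0.62, 0.785, -0.0]
ft_force: [-0.4, 0.2, -1.2]
width: 0.319
```

```bash
python3 look.py 12
```

```text
t 13.3 p [0.5082 0.2045 0.2088] F [-0.4  0.2 -1.2] w 0.3186722212929825  q6 0.022
yaw_y 13.42  zaxis [-0.e+00 -2.e-04 -1.e+00]
tip front edge [[578.3, 314.4], [635.9, 317.6]]
collar front bottom [[600.4, 170.1], [715.1, 176.5]]
```

View pics/s12c.png

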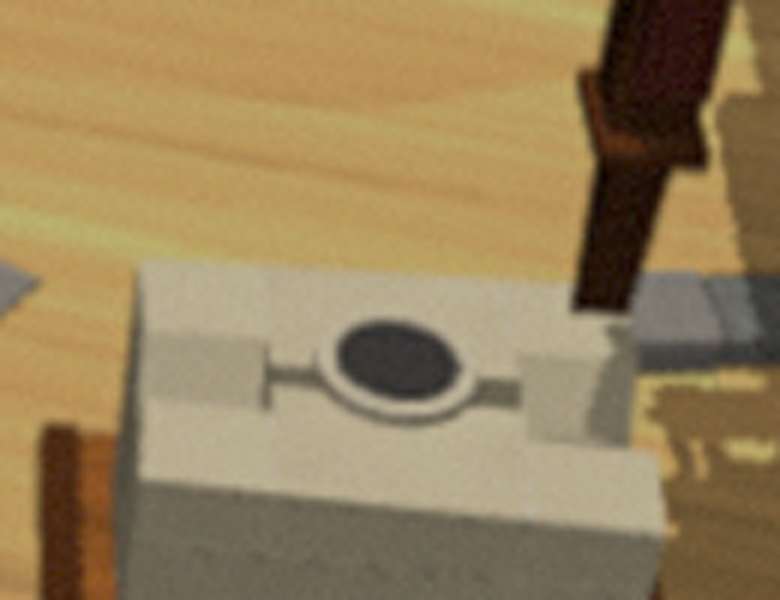

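View pics/t12c.png

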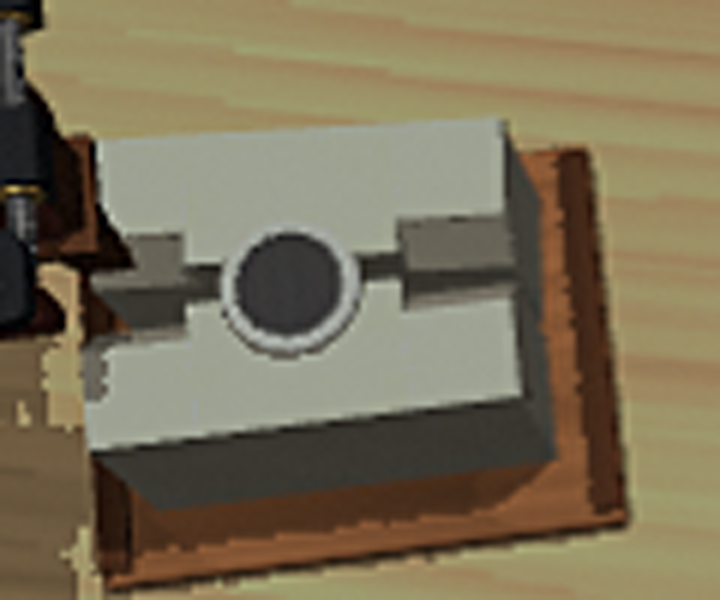

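```bash
cat > meas.py <<'E'
from h import *
# seg lines of loose outer edge and notch lips via crop coordinates; report mould-frame x,y
def mf(px,org,s=6,z=.115,n="top",bias=(.0026,.0)):
    w=onplane(n,(np.array(px,float)+.5)/s-.5+org,z)[:,:2]+bias
    a=np.radians(13.4);X=np.array([np.cos(a),np.sin(a)]);Y=np.array([-X[1],X[0]])
    d=w-np.array([.5155,.145]); return np.c_[d@X,d@Y]*1000
if __name__=="__main__":
    print("orig loose edge\n",mf([[70,125],[495,72]],[150,160]).round(1))
    print("orig fixed edge\n",mf([[92,390],[522,338]],[150,160]).round(1))
    print("now loose edge\n",mf([[97,140],[505,118]],[150,150]).round(1))
    print("now fixed edge\n",mf([[88,450],[522,398]],[150,150]).round(1))
    print("orig notch corners Lloose,Lfixed,Rloose,Rfixed\n",mf([[183,208],[185,275],[398,180],[403,245]],[150,160]).round(1))
    print("now\n",mf([[184,234],[185,333],[397,220],[403,302]],[150,150]).round(1))
E
python3 meas.py
```

```text
orig loose edge
 [[ 52.6  80.4]
 [ 52.2 -79.5]]
orig fixed edge
 [[-50.5  79.4]
 [-51.7 -79.4]]
now loose edge
 [[ 68.9  69.1]
 [ 57.2 -83.8]]
now fixed edge
 [[-50.3  80.8]
 [-51.7 -79.4]]
orig notch corners Lloose,Lfixed,Rloose,Rfixed
 [[ 14.6  40.8]
 [-11.3  42. ]
 [ 14.8 -39.6]
 [-10.5 -39.2]]
now
 [[ 27.8  39.4]
 [-10.5  41.9]
 [ 22.6 -40. ]
 [ -9.3 -39.3]]
```

Call:
{"name": "servo_tool", "arguments": {
  "travel": [
    [-0.06,-0.003,0],
    [-0.12,-0.004,0],
    [-0.12,-0.004,0],
    [-0.12,-0.004,0],
    [-0.12,-0.004,0.02],
    [-0.12,-0.004,0.045],
    [-0.12,-0.004,0.065],
    [-0.12,-0.0035,0.071],
    [-0.12,-0.003,0.076],
    [-0.12,-0.002,0.081],
    [-0.12,-0.001,0.086],
    [-0.12,-0.0005,0.09],
    [-0.12,0,0.094],
    [-0.12,0,0.094]
  ],
  "turn": [0,0,0,0,0,0,0,0,0,0,0,0,0,0]
}}

```text
time_s: 15.15
ee_pos: [0.5368, 0.0886, 0.1161]
tcp_rot: [0.001, 0.619, 0.785, 0.0]
ft_force: [-0.1, 0.4, 3.4]
width: 0.316
```

```bash
python3 look.py 13
```

```text
t 15.15 p [0.5368 0.0886 0.1161] F [-0.1  0.4  3.4] w 0.31633951525542214  q6 -0.199
yaw_y 13.47  zaxis [ 1.5e-03  1.0e-04 -1.0e+00]
tip front edge [[165.9, 513.2], [220.9, 516.5]]
collar front bottom [[165.3, 387.4], [274.8, 393.7]]
```

View pics/s13c.png

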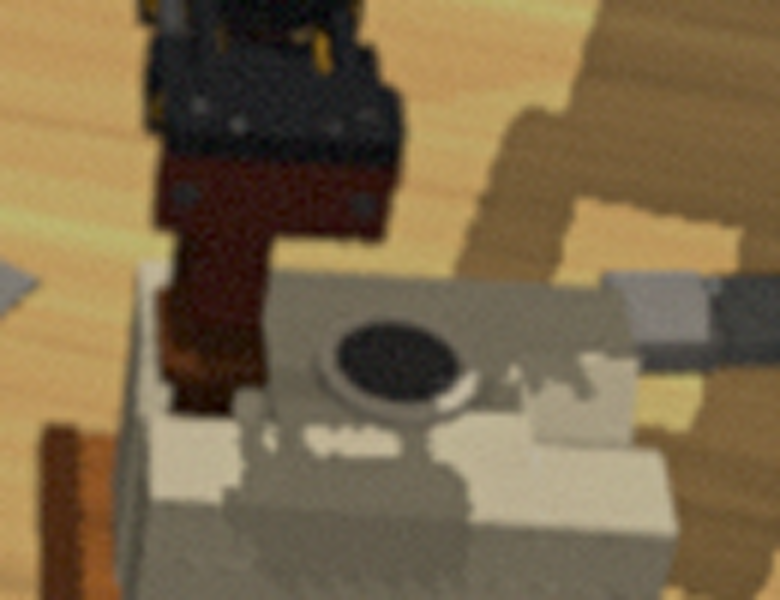

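Call:
{"name": "servo_tool", "arguments": {
  "travel": [
    [0,0.0002,0.002],
    [0,0.0005,0.004],
    [0,0.0005,0.0045],
    [0,0.0005,0.0045],
    [0,0.0005,0.0045]
  ],
  "turn": [0,0,0,0,0]
}}

```text
time_s: 15.88
ee_pos: [0.5376, 0.0885, 0.1117]
tcp_rot: [0.001, 0.619, 0.785, 0.001]
ft_force: [-0.3, -0.2, 6.1]
width: 0.318
```

```bash
python3 look.py 14
```

```text
t 15.875 p [0.5376 0.0885 0.1117] F [-0.3 -0.2  6.1] w 0.31785986586094644  q6 -0.199
yaw_y 13.45  zaxis [ 2.e-03  1.e-04 -1.e+00]
tip front edge [[163.6, 524.5], [218.5, 527.8]]
collar front bottom [[162.9, 399.6], [272.2, 405.9]]
```

View pics/s14c.png

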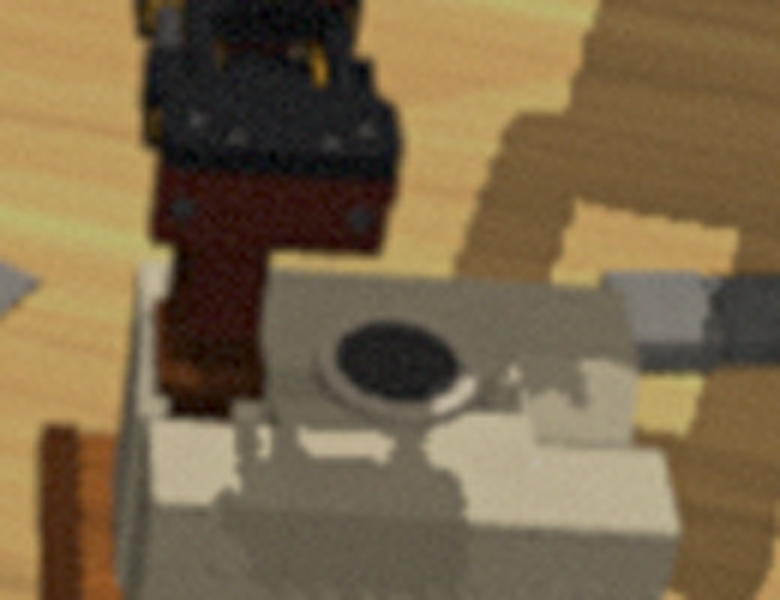

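View pics/t14c.png

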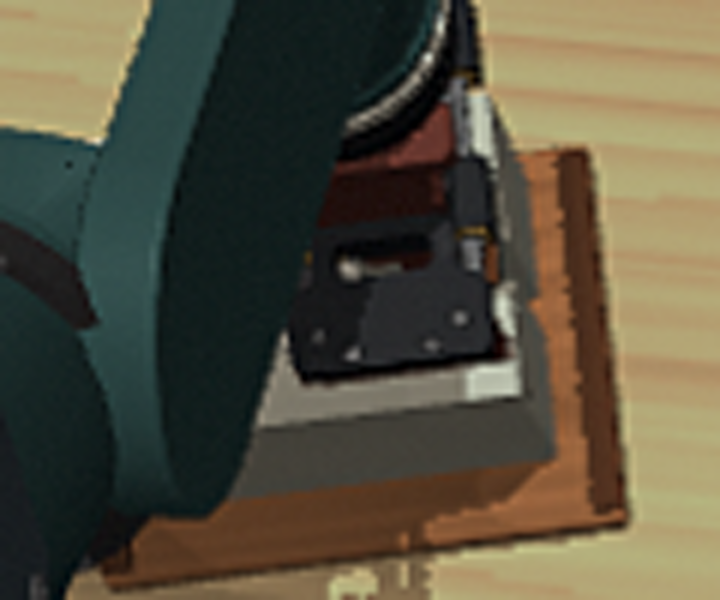

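Call:
{"name": "servo_tool", "arguments": {
  "travel": [
    [0,0,0],
    [0,0,0],
    [0,0,0],
    [0,0,0]
  ],
  "turn": [0,0,0,0],
  "claw": 0.3
}}

```text
time_s: 16.48
ee_pos: [0.5365, 0.0881, 0.1105]
tcp_rot: [-0.0, 0.62, 0.785, -0.0]
ft_force: [0.4, -0.5, -0.4]
width: 0.649
```

Call:
{"name": "servo_tool", "arguments": {
  "travel": [
    [0,0,-0.02],
    [0,0,-0.05],
    [0,0,-0.1],
    [0,0,-0.13],
    [0.06,0,-0.15],
    [0.12,0,-0.15],
    [0.18,0,-0.15],
    [0.24,0,-0.15],
    [0.3,0,-0.15],
    [0.3,0,-0.15],
    [0.3,0,-0.15]
  ],
  "turn": [0,0,0,0,0,0,0,0,0,0,0]
}}

```text
time_s: 17.85
ee_pos: [0.4668, 0.3795, 0.2603]
tcp_rot: [0.0, 0.619, 0.785, -0.001]
ft_force: [0.3, 0.0, -0.2]
width: 0.652
```

```bash
python3 look.py 15
```

```text
t 17.85 p [0.4668 0.3795 0.2603] F [ 0.3  0.  -0.2] w 0.6518787192190749  q6 0.333
yaw_y 13.48  zaxis [-4.0e-04 -1.2e-03 -1.0e+00]
tip front edge [[1192.3, 214.0], [1250.0, 217.1]]
collar front bottom [[1248.8, 59.7], [1363.2, 66.2]]
```

View pics/s15c.png

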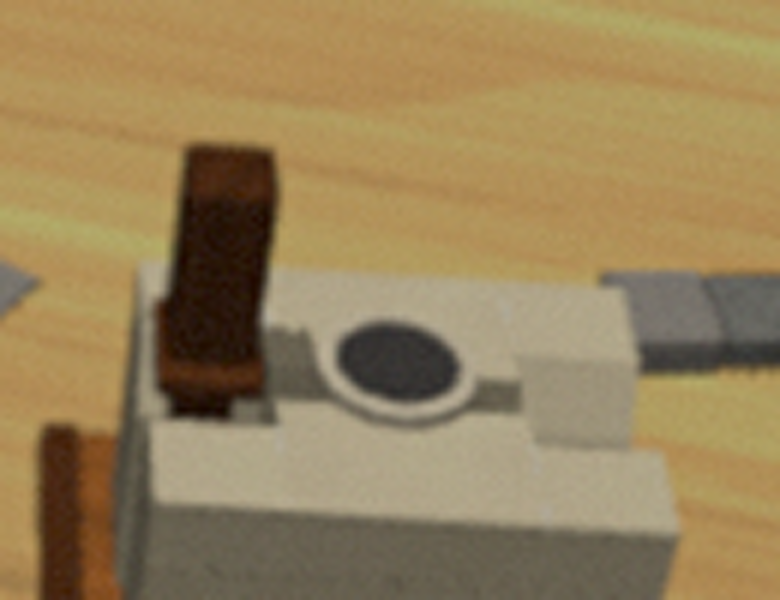

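View pics/t15c.png

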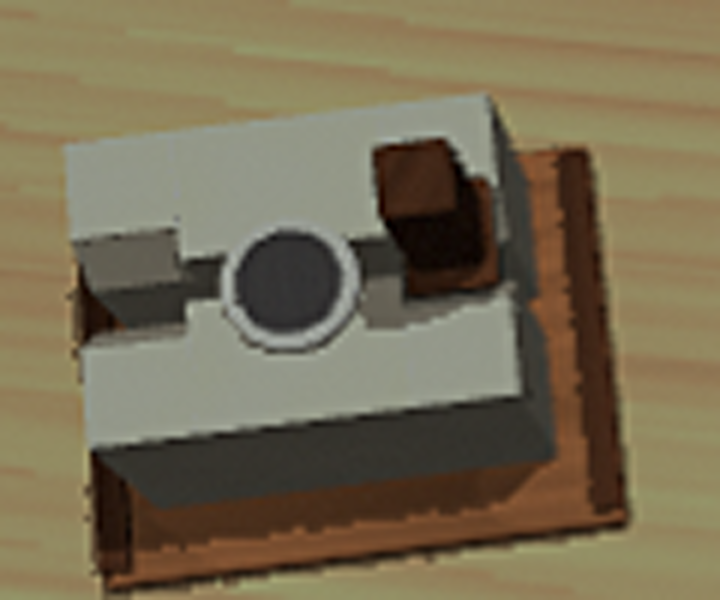

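```bash
python3 - <<'E'
from meas import *
o=[150,150]
print("loose edge",mf([[65,146],[489,95]],o).round(1).tolist())
print("fixed edge",mf([[88,450],[522,395]],o).round(1).tolist())
print("Lnotch loose,fixed",mf([[179,231],[186,332]],o).round(1).tolist())
s=mf([[190,258],[190,298],[370,238],[370,276]],o).round(1); print("slit",s.tolist())
print("scene: loose edge",mf([[152,505],[675,535]],[385,225],n="scene",bias=(-.004,-.002)).round(1).tolist())
print("scene: fixed edge",mf([[137,263],[625,290]],[385,225],n="scene",bias=(-.004,-.002)).round(1).tolist())
for c in("top","scene"):
    for l in("lip_left","lip_right"):
        r=robot.recognise(c,l)
        if r: print(c,l,r[0],mf([r[0]["pixel"]],[0,0],s=1,n=c,bias=(.0026,0) if c=="top" else (-.004,-.002)).round(1))
E
```

```text
loose edge [[68.2, 81.2], [67.0, -78.7]]
fixed edge [[-50.3, 80.8], [-50.6, -79.6]]
Lnotch loose,fixed [[29.2, 41.2], [-10.2, 41.5]]
slit [[18.2, 37.9], [2.7, 39.1], [17.0, -29.3], [2.3, -28.0]]
scene: loose edge [[65.5, -82.1], [65.5, 76.5]]
scene: fixed edge [[-52.5, -82.7], [-52.8, 78.8]]
top lip_left {'pixel': [186.9, 178.5], 'score': 0.65} [[49.4 22.8]]
top lip_right {'pixel': [188.1, 182.1], 'score': 0.7} [[40.6 20.7]]
scene lip_left {'pixel': [447.4, 321.1], 'score': 0.92} [[ 92.2 -16.3]]
scene lip_right {'pixel': [452.7, 321.4], 'score': 0.75} [[92.2 -6.9]]
```

```bash
python3 -c "
from h import *
print(robot.job_done()); print(robot.state()['time_s'])"
```

```text
the job is handed in; nothing more can be done
None
the job is handed in; nothing more can be done
```

I parted the mould with the dark wooden wedge and handed the job in at about 18 s, with the wedge left standing in the right-hand notch.

- **Order:** I pressed the right end (y = -60) to about 7 mm open and drew the wedge out. Then I pressed the left end to about 15 mm and drew it out, and last pressed the right end again to about 15 mm. The largest difference between the ends was about 8–9 mm.
- **Last checks:** After I let go, the top camera gave about 15 mm open at the left and 14–15 mm at the right. The scene camera gave about 14 mm at both. The collar stood roughly 8 mm above the mould and the fixed half had not visibly moved. The arm was clear and the wrist forces I read stayed under 10 N.
- **What disagreed:**
  - The reported tool height was about 40 mm lower than where the cameras put the fingertips. I trusted the cameras, lowered slowly with no contact force, and set the wedge depths from its height in the block.
  - The two cameras differed by about 5 mm in x. I averaged them, and the grasp agreed with the average.
  - The network's lip points were off by centimetres, so I measured the openings from the edges and corners in the pictures instead.
  - The down force read 5–9 N, at the low end of the 8–20 N given.

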